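# Set the grow light to its seedling programme

## Task

Set the grow light on the control unit to its seedling programme: with the fingertips gently press the square button well down and let it come back up, then press the smaller round button well down in the same way, and withdraw. Leave the large round button and the long bar button alone, and do not shift, lift or knock over the watering can, the sprayer, the potted seedling or the bulb syringe.

Things in the scene. Friction and masses are not known exactly. Their poses are not given: they have to be found in the camera images.
- panel: grow-light control unit, a grey box 250 x 200 x 55 mm fixed on the bench, display at its far (+x) end. Origin: centre of its underside; x along its length towards the display, z up. Four black push-buttons stand on its flat top in a two-by-two block in any order, neighbours about 90 mm apart centre to centre (at least 74); the block's centre is 25 mm to -x of the box's centre.
- square_top (a point): centre of the top face of the square push-button: a flat square cap 34 x 34 mm, black, on a fixed white collar (46 x 46 mm, 4 mm high); the top face is 17 mm above the unit's top (72 mm above the bench) when up, and the point moves down with the cap. z up, x and y along the unit's. To be pressed first.
- square (a joint): travel of the square button in m: 0 up, 0.007 fully down; a spring returns it. About 1 N starts it moving, about 5 N takes it fully down, where it meets a hard stop. A press counts from 0.0045.
- square_base: fixed white collar of the square button with the button in it; origin at the centre of the collar's underside, on the unit's top; x, y along the unit's.
- small_round_top (a point): centre of the top face of the small round push-button: a round cap 24 mm in diameter, the smaller of the two round ones, black, on a fixed white collar (36 mm diameter, 4 mm high); the top face is 17 mm above the unit's top (72 mm above the bench) when up, and the point moves down with the cap. z up, x and y along the unit's. To be pressed second.
- small_round (a joint): travel of the small round button in m: 0 up, 0.007 fully down; a spring returns it. About 1 N starts it moving, about 5 N takes it fully down, where it meets a hard stop. A press counts from 0.0045.
- small_round_base: fixed white collar of the small round button with the button in it; origin at the centre of the collar's underside, on the unit's top; x, y along the unit's.
- large_round_top (a point): centre of the top face of the large round push-button: a round cap 42 mm in diameter, the larger of the two round ones, black, on a fixed white collar (54 mm diameter, 4 mm high); the top face is 17 mm above the unit's top (72 mm above the bench) when up, and the point moves down with the cap. z up, x and y along the unit's. Must be left alone.
- large_round (a joint): travel of the large round button in m: 0 up, 0.007 fully down; a spring returns it. About 1 N starts it moving, about 5 N takes it fully down, where it meets a hard stop. A press counts from 0.0045.
- large_round_base: fixed white collar of the large round button with the button in it; origin at the centre of the collar's underside, on the unit's top; x, y along the unit's.
- bar_top (a point): centre of the top face of the bar push-button: an oblong cap 16 mm x 58 mm, black, on a fixed white collar (28 x 70 mm, 4 mm high); the top face is 17 mm above the unit's top (72 mm above the bench) when up, and the point moves down with the cap. z up, x and y along the unit's. Must be left alone.
- bar (a joint): travel of the bar button in m: 0 up, 0.007 fully down; a spring returns it. About 1 N starts it moving, about 5 N takes it fully down, where it meets a hard stop. A press counts from 0.0045.
- bar_base: fixed white collar of the bar button with the button in it; origin at the centre of the collar's underside, on the unit's top; x, y along the unit's.
- can: small green watering can, loose: round body 104 mm wide, 122 mm high, spout to 135 mm along its +x and 155 mm high, handle to 95 mm along -x, up to 157 mm high. Origin: centre of its underside. Bystander, to one side of the unit.
- sprayer: hand sprayer, loose: yellow round bottle 84 mm wide with a black head, 174 mm high in all, nozzle to 65 mm along +x. Origin: centre of its underside. Bystander, to the other side of the unit.
- pot: terracotta pot with a seedling, loose: 64 mm wide, 60 mm high (seedling to about 95 mm). Origin: centre of its underside. Bystander beyond the unit's far end.
- bulb: blue rubber bulb syringe standing on its flat base, loose: 70 mm wide, 105 mm high, tip up. Origin: centre of its underside. Bystander beyond the unit's far end.

How it is judged:
By the outcome, as a careful person would: the job done as asked, in the order asked, and still so for the second after the job is handed in, with the robot touching nothing.
It also fails if it takes over 40 s, if anything falls off the work surface, if the arm or the gripper's body presses on something with over 40 N, if the wrist force passes 120 N, or if a joint passes its speed limit or range.

## Robot

A 6-joint arm with a two-finger parallel gripper is mounted at the origin on the work surface. World frame = base frame: x ahead of the robot, y to its left, z up, the work surface at z = 0. Lengths are in m, angles in degrees, forces in N, time in s.
With the tool pointing down it reaches from about 0.4 to 0.825 m from the base axis. Payload 7 kg.
Tool frame: the origin (TCP) lies between the finger pads; the fingertips stand 19 mm ahead of it and the grasp point (between the pads) is the TCP (r.finger_overhang is the distance from the TCP to the fingertips, in m); z points along the fingers, y is the direction in which the jaws open and shut (so a half turn about z gives the same grasp; the last joint's range is limited). The gripper opens to 88 mm and grips with 3 to 60 N. Pads are 19 mm wide; open, the fingers measure 130 mm over their backs; the gripper's body (78 mm by 193 mm) begins 47 mm behind the grasp point.
Start: joints at [-54.311, 20.546, 0.682, 0, -70.136, -16.507], TCP at [0.222, -0.638, 0.246] pointing down, gripper open.
Joint ranges: [-176.03, 176.03], [-82.01, 121.73], [-58.28, 71.71], [-173.87, 95.51], [-174.79, -0.11], [-173.66, 173.66]. Speed limits (degrees/s): [136.94, 136.94, 172.46, 180, 180, 180].

## Interface

Orientations are given as [roll, pitch, yaw] about the fixed x, y, z axes, in that order (R = Rz(yaw) Ry(pitch) Rx(roll)).
In Python, from plant import r, optics gives the robot as it stands. The module is installed in compiled form; this text tells all that it offers.
- The arm moves only by the tool step_arm, never from a script. Its argument "increments" is a list of rows, each an object of numbers: "tx", "ty", "tz": the shift along the world's x, y, z in mm; "ax", "ay", "az": the turn, a rotation vector about the world's x, y, z in degrees; "claw": the gripper command: -1 is shut, 1 is fully open, values between are in proportion. In form: [{"tx": .., "ty": .., "tz": .., "ax": .., "ay": .., "az": .., "claw": ..}, ...]. A call has 1 to 12 rows; each row shifts and turns the commanded pose from where the row before left it; what a row does not reach is not made up. A row lasts 1/10 s, in which the tool goes at most 50 mm and 8.59 degrees, less where a joint would pass 70% of its speed; a pose out of reach is approached as far as the arm can. A call with a gripper value outside its range is refused whole. The fingers move at their own pace and stop on an object; "newtons" is the grip in N (left out, the last holds). Time passes only in rows, so rows that do not move let the fingers close. It gives the time, the measured TCP pose, the force and the opening at its end, in the units of the state.
- r.get_state(): the state, without advancing time (a new reading comes with each control period).
- optics.capture(name): name is "side" or "top"; returns a dict with "image" (480x640x3 uint8, blue, green, red), "depth" (480x640 float32, m along the optical axis (not along the pixel's ray), 0 where there is no reading), "fx", "fy", "cx", "cy" (pixels), "R" (3x3) and "t" (3): a world point X has camera coordinates R X + t. Camera axes: x right, y down, z forward; pixel columns grow to the right and rows downward; lengths in m; the calibration is good to about 2 mm. A picture is of the moment at which its call begins.
- r.close_job(): hands the job in, once; it reports no verdict.
The state is a dict: "time_s": time; "joints": joint angles; "qd": joint speeds; "joint_torque": joint torques, N m; "tcp_pos": TCP position; "eef_rot": TCP orientation; "contact_force": force on the tool from outside, world axes, zero at the start; "moment": the same for the moment, N m; "gripper_width": finger opening in m.
Only numpy, scipy, OpenCV 4.12 (cv2) and the standard library are available. Lean on these libraries where they do the work, as an engineer would, in place of code of your own. Each camera call takes 0.05 s, during which the arm holds its last target. There are 200 camera calls.

## Working session

There is one attempt and no reset: what is moved stays moved. The work goes in short steps, Python scripts to look and compute and a tool call to move; the robot and the scene stay as the last step left them, time stands still between calls to the robot, and variables do not carry over. Pictures are saved under pics/ and viewed, about 8 in all and at most 12, crops included, and the job is handed in when it is done.

Besides the shell and the picture viewer there is one more tool, called in YAML: its name, and indented under it one key for each argument. step_arm: Moves the arm, as the interface text tells. Its arguments: {"type":"object","properties":{"increments":{"type":"array","items":{"type":"object","properties":{"tx":{"type":"number"},"ty":{"type":"number"},"tz":{"type":"number"},"ax":{"type":"number"},"ay":{"type":"number"},"az":{"type":"number"},"claw":{"type":"number"}}}},"newtons":{"type":"number"}},"required":["increments"]}

```bash
mkdir -p pics; python3 - <<'E'
from plant import r, optics
import cv2,numpy as np
for n in("top","side"):
    c=optics.capture(n); cv2.imwrite(f"pics/{n}1.png",c["image"]); np.savez(f"{n}1.npz",**c)
    print(n,c["fx"],c["cx"],c["cy"],np.round(c["R"],3).tolist(),np.round(c["t"],3))
print(r.get_state(), r.finger_overhang)
E
```

```text
top 468.7585990353045 319.60011259667976 240.5100947885509 [[-0.008, -1.0, -0.021], [-0.981, 0.012, -0.196], [0.196, 0.02, -0.98]] [0.035 0.653 0.761]
side 484.9038789187043 321.3466725383974 240.73915996707225 [[0.922, -0.388, 0.014], [-0.288, -0.708, -0.645], [0.26, 0.59, -0.764]] [-0.585  0.255  0.735]
{'time_s': 0.1, 'joints': array([-5.43118309e+01,  2.05891839e+01,  6.38046646e-01, -1.77916503e-02,
       -7.01361039e+01, -1.65065586e+01]), 'qd': array([ 0.05276462, -0.12748371,  0.14719507,  0.11218314,  0.02532327,
       -0.03022026]), 'joint_torque': array([-2.29814890e-03, -5.84161198e+01,  2.93753242e+01,  7.01544151e+00,
        1.02985388e-02, -5.28675787e-05]), 'tcp_pos': array([ 0.22161362, -0.63714001,  0.24468785]), 'eef_rot': array([ 1.79911602e+02, -8.75303129e-03, -1.60824441e+02]), 'contact_force': array([0.5297668 , 0.60301139, 0.54870944]), 'moment': array([0.00536697, 0.01077375, 0.0154943 ]), 'gripper_width': 0.08747749166571067} 0.019
```

View pics/top1.png

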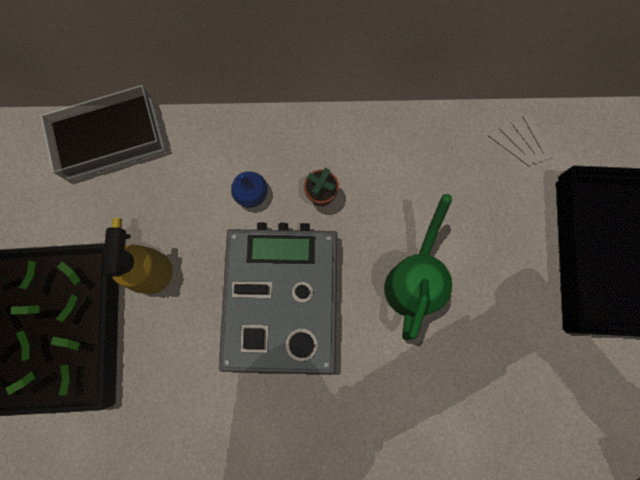

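View pics/side1.png

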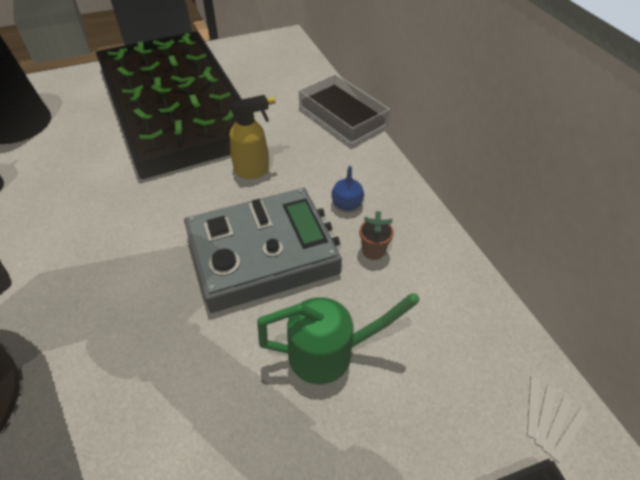

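The top view shows the square at about px (254,338), the small round at (302,292), the large round at (301,345) and the bar at (252,289). The sprayer is to the left at (145,270) and the can to the right at (418,285), with its spout up to (447,198). The side view matches: square (218,227), small round (272,246). Next I'll measure these positions.

```bash
cat > h.py <<'E'
import numpy as np,cv2
def ray(c,u,v,z):
    d=np.array([(u-c["cx"])/c["fx"],(v-c["cy"])/c["fy"],1]); R=c["R"]; o=-R.T@c["t"]; d=R.T@d
    return o+d*(z-o[2])/d[2]
def cap(c,u,v,w,z=.072):
    g=cv2.cvtColor(c["image"],cv2.COLOR_BGR2GRAY)[v-w:v+w+1,u-w:u+w+1]
    g=cv2.resize(g,None,fx=8,fy=8,interpolation=cv2.INTER_CUBIC)
    m=(g<70).astype(np.uint8)
    n,l,s,ce=cv2.connectedComponentsWithStats(m)
    i=l[g.shape[0]//2,g.shape[1]//2]
    x,y=(ce[i]+.5)/8-.5
    return ray(c,u-w+x,v-w+y,z),s[i,4]/64,(u-w+x,v-w+y)
E
python3 - <<'E'
from h import *
T=np.load("top1.npz");S=np.load("side1.npz")
for n,a,b in(("sq",(254,338,16),(218,227,13)),("small",(302,292,11),(272,246,10)),("large",(301,345,18),(223,261,17)),("bar",(252,289,20),(260,213,15))):
    for c,k in((T,a),(S,b)):
        p,ar,uv=cap(c,*k); print(n,p.round(4),ar,np.round(uv,1))
# panel corners top (z=.055)
for uv in((227,230),(338,231),(220,371),(336,375)): print("corner",ray(T,*uv,.055).round(3))
# bystanders by depth: points higher than z
for nm,c in(("top",T),("side",S)):
    d=c["depth"];v,u=np.mgrid[:480,:640]
    P=np.stack([(u-c["cx"])/c["fx"]*d,(v-c["cy"])/c["fy"]*d,d],-1).reshape(-1,3)
    W=(P-c["t"])@c["R"]; h=cv2.cvtColor(c["image"],cv2.COLOR_BGR2HSV).reshape(-1,3)
    ok=(d.ravel()>0)&(W[:,2]>.03)&(W[:,0]>.35)&(W[:,0]<.9)&(abs(W[:,1])<.5)
    for n,m in(("green",(h[:,0]>50)&(h[:,0]<80)&(h[:,1]>120)&(W[:,2]>.07)),("yellow",(h[:,0]>18)&(h[:,0]<32)&(h[:,1]>150)),("tall",W[:,2]>.08)):
        q=W[m&ok]; print(nm,n,len(q),np.percentile(q,[1,99],axis=0).round(3).tolist() if len(q) else"")
E
```

```text
sq [0.4849 0.1406 0.072 ] 443.921875 [253.8 338.4]
sq [0.4846 0.1362 0.072 ] 280.5625 [217.4 225.9]
small [0.563  0.0595 0.072 ] 153.578125 [302.  291.4]
small [0.5621 0.0554 0.072 ] 124.296875 [272.1 245.2]
large [0.4741 0.061  0.072 ] 505.828125 [301.1 344.7]
large [0.4736 0.0568 0.072 ] 400.03125 [223.2 259.5]
bar [0.5679 0.1468 0.072 ] 337.515625 [251.1 289. ]
bar [0.5671 0.1411 0.072 ] 179.75 [259.6 211.9]
corner [0.676 0.195 0.055]
corner [ 0.672 -0.004  0.055]
corner [0.431 0.2   0.055]
corner [0.423 0.003 0.055]
top green 3605 [[0.487, -0.182, 0.073], [0.7, -0.09, 0.155]]
top yellow 1809 [[0.428, -0.432, 0.031], [0.678, 0.492, 0.17]]
top tall 6528 [[0.491, -0.182, 0.082], [0.766, 0.358, 0.176]]
side green 2486 [[0.496, -0.185, 0.101], [0.609, -0.109, 0.155]]
side yellow 594 [[0.572, 0.311, 0.058], [0.663, 0.358, 0.167]]
side tall 6525 [[0.486, -0.188, 0.081], [0.764, 0.353, 0.174]]
```

step_arm:
  increments:
    - {"tx":30,"ty":25,"tz":9,"claw":-1}
    - {"tx":35,"ty":25,"tz":9,"claw":-1}
    - {"tx":35,"ty":25,"tz":9,"claw":-1}
    - {"tx":35,"ty":25,"tz":9,"claw":-1}
    - {"tx":35,"ty":25,"tz":9,"claw":-1}
    - {"tx":30,"ty":25,"tz":9,"claw":-1}
    - {"tx":10,"ty":40,"claw":-1}
    - {"tx":5,"ty":40,"claw":-1}
    - {"tx":5,"ty":40,"claw":-1}
    - {"tx":5,"ty":40,"claw":-1}
    - {"tx":5,"ty":40,"claw":-1}
    - {"tx":5,"ty":40,"claw":-1}
  newtons: 5

```text
$.increments[0]: bad value
```

step_arm:
  increments:
    - {"tx":30,"ty":25,"tz":9,"ax":0,"ay":0,"az":0,"claw":-1}
    - {"tx":35,"ty":25,"tz":9,"ax":0,"ay":0,"az":0,"claw":-1}
    - {"tx":35,"ty":25,"tz":9,"ax":0,"ay":0,"az":0,"claw":-1}
    - {"tx":35,"ty":25,"tz":9,"ax":0,"ay":0,"az":0,"claw":-1}
    - {"tx":35,"ty":25,"tz":9,"ax":0,"ay":0,"az":0,"claw":-1}
    - {"tx":30,"ty":25,"tz":9,"ax":0,"ay":0,"az":0,"claw":-1}
    - {"tx":10,"ty":40,"tz":0,"ax":0,"ay":0,"az":0,"claw":-1}
    - {"tx":5,"ty":40,"tz":0,"ax":0,"ay":0,"az":0,"claw":-1}
    - {"tx":5,"ty":40,"tz":0,"ax":0,"ay":0,"az":0,"claw":-1}
    - {"tx":5,"ty":40,"tz":0,"ax":0,"ay":0,"az":0,"claw":-1}
    - {"tx":5,"ty":40,"tz":0,"ax":0,"ay":0,"az":0,"claw":-1}
    - {"tx":5,"ty":40,"tz":0,"ax":0,"ay":0,"az":0,"claw":-1}
  newtons: 5

```text
time_s: 1.3
tcp_pos: [0.4565, -0.2459, 0.2993]
eef_rot: [180.0, -0.0, -160.8]
contact_force: [1.3, 0.2, -0.3]
gripper_width: 0.0016
```

step_arm:
  increments:
    - {"tx":3,"ty":39,"tz":0,"ax":0,"ay":0,"az":0,"claw":-1}
    - {"tx":3,"ty":39,"tz":0,"ax":0,"ay":0,"az":0,"claw":-1}
    - {"tx":3,"ty":39,"tz":0,"ax":0,"ay":0,"az":0,"claw":-1}
    - {"tx":3,"ty":39,"tz":0,"ax":0,"ay":0,"az":0,"claw":-1}
    - {"tx":3,"ty":39,"tz":0,"ax":0,"ay":0,"az":0,"claw":-1}
    - {"tx":3,"ty":39,"tz":0,"ax":0,"ay":0,"az":0,"claw":-1}
    - {"tx":3,"ty":39,"tz":0,"ax":0,"ay":0,"az":0,"claw":-1}
    - {"tx":3,"ty":39,"tz":0,"ax":0,"ay":0,"az":0,"claw":-1}
    - {"tx":3,"ty":39,"tz":0,"ax":0,"ay":0,"az":0,"claw":-1}
    - {"tx":2,"ty":34,"tz":0,"ax":0,"ay":0,"az":0,"claw":-1}
    - {"tx":0,"ty":0,"tz":0,"ax":0,"ay":0,"az":0,"claw":-1}
    - {"tx":0,"ty":0,"tz":0,"ax":0,"ay":0,"az":0,"claw":-1}

```text
time_s: 2.5
tcp_pos: [0.4854, 0.1381, 0.299]
eef_rot: [-180.0, -0.1, -160.7]
contact_force: [0.9, -0.4, 0.2]
gripper_width: 0.0004
```

step_arm:
  increments:
    - {"tx":0,"ty":0,"tz":-30,"ax":0,"ay":0,"az":0,"claw":-1}
    - {"tx":0,"ty":0,"tz":-35,"ax":0,"ay":0,"az":0,"claw":-1}
    - {"tx":0,"ty":0,"tz":-35,"ax":0,"ay":0,"az":0,"claw":-1}
    - {"tx":0,"ty":0,"tz":-30,"ax":0,"ay":0,"az":0,"claw":-1}
    - {"tx":0,"ty":0,"tz":-25,"ax":0,"ay":0,"az":0,"claw":-1}
    - {"tx":0,"ty":0,"tz":-20,"ax":0,"ay":0,"az":0,"claw":-1}
    - {"tx":0,"ty":0,"tz":-12,"ax":0,"ay":0,"az":0,"claw":-1}
    - {"tx":0,"ty":0,"tz":0,"ax":0,"ay":0,"az":0,"claw":-1}
    - {"tx":0,"ty":0,"tz":0,"ax":0,"ay":0,"az":0,"claw":-1}
    - {"tx":0,"ty":0,"tz":0,"ax":0,"ay":0,"az":0,"claw":-1}

```text
time_s: 3.5
tcp_pos: [0.4865, 0.1377, 0.1137]
eef_rot: [180.0, 0.1, -160.8]
contact_force: [0.7, 0.0, 0.3]
gripper_width: 0.0007
```

```bash
python3 - <<'E'
from plant import r, optics
import cv2,numpy as np
a=[optics.capture(n)["image"] for n in("top","side")]
b=[cv2.resize(a[0][220:400,190:370],(400,400)),cv2.resize(a[1][160:320,160:320],(400,400))]
cv2.imwrite("pics/c2.png",np.hstack(b)); s=r.get_state();print(s["time_s"],s["tcp_pos"],s["contact_force"])
E
```

```text
3.6 [0.48627884 0.13778051 0.11359305] [ 0.72423019  0.09139291 -0.36864409]
```

View pics/c2.png

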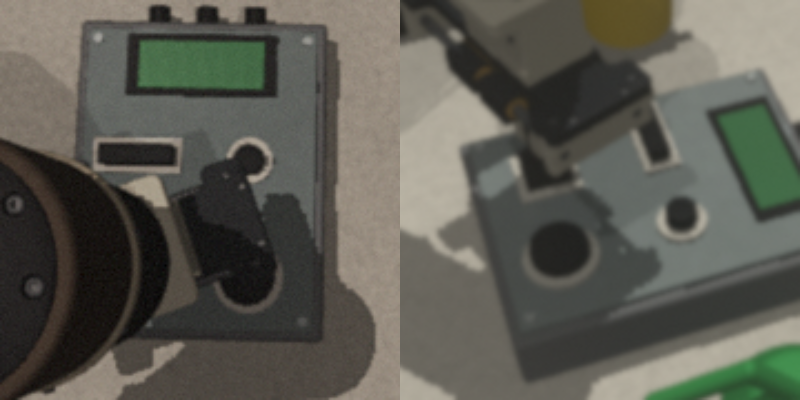

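The crops show the closed fingertips above the square cap, at about (548,160) in the side crop, with the other buttons clear. Now I'll lower onto it slowly.

step_arm:
  increments:
    - {"tx":0,"ty":0,"tz":-10,"ax":0,"ay":0,"az":0,"claw":-1}
    - {"tx":0,"ty":0,"tz":-8,"ax":0,"ay":0,"az":0,"claw":-1}
    - {"tx":0,"ty":0,"tz":-3,"ax":0,"ay":0,"az":0,"claw":-1}
    - {"tx":0,"ty":0,"tz":-2,"ax":0,"ay":0,"az":0,"claw":-1}
    - {"tx":0,"ty":0,"tz":-1,"ax":0,"ay":0,"az":0,"claw":-1}
    - {"tx":0,"ty":0,"tz":-1,"ax":0,"ay":0,"az":0,"claw":-1}
    - {"tx":0,"ty":0,"tz":0,"ax":0,"ay":0,"az":0,"claw":-1}
    - {"tx":0,"ty":0,"tz":0,"ax":0,"ay":0,"az":0,"claw":-1}

```text
time_s: 4.4
tcp_pos: [0.4857, 0.1374, 0.0877]
eef_rot: [-180.0, -0.0, -160.8]
contact_force: [-1.6, -0.6, 2.0]
gripper_width: 0.0007
```

step_arm:
  increments:
    - {"tx":0,"ty":0,"tz":-1,"ax":0,"ay":0,"az":0,"claw":-1}
    - {"tx":0,"ty":0,"tz":-1,"ax":0,"ay":0,"az":0,"claw":-1}
    - {"tx":0,"ty":0,"tz":-1,"ax":0,"ay":0,"az":0,"claw":-1}
    - {"tx":0,"ty":0,"tz":0,"ax":0,"ay":0,"az":0,"claw":-1}
    - {"tx":0,"ty":0,"tz":0,"ax":0,"ay":0,"az":0,"claw":-1}

```text
time_s: 4.9
tcp_pos: [0.4858, 0.1375, 0.0846]
eef_rot: [-180.0, 0.0, -160.8]
contact_force: [-2.8, -2.3, 5.4]
gripper_width: 0.0005
```

```bash
python3 - <<'E'
from plant import r, optics
import cv2
for i in range(4):
    im=optics.capture("side")["image"]; s=r.get_state();print(s["time_s"],s["tcp_pos"].round(4),s["contact_force"].round(2))
cv2.imwrite("pics/s3.png",cv2.resize(im[190:290,180:300],(600,500)))
E
```

```text
4.95 [0.4858 0.1375 0.0846] [-1.37 -1.5   4.14]
5.0 [0.4858 0.1375 0.0847] [-1.95 -0.96  4.83]
5.05 [0.4858 0.1375 0.0846] [-0.81 -2.63  3.83]
5.1 [0.4859 0.1375 0.0847] [-1.57 -1.65  4.67]
```

View pics/s3.png

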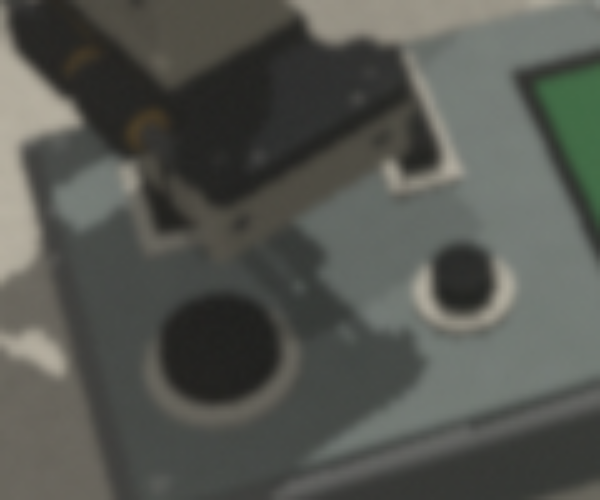

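The side crop shows the fingers on the square button, with the small round (463,278) and large round (220,345) buttons still up. A force of about 4.5 N at 6.3 mm fits the spring. Next I'll release it and hover over the small round button.

step_arm:
  increments:
    - {"tx":0,"ty":0,"tz":3,"ax":0,"ay":0,"az":0,"claw":-1}
    - {"tx":0,"ty":0,"tz":7,"ax":0,"ay":0,"az":0,"claw":-1}
    - {"tx":0,"ty":0,"tz":20,"ax":0,"ay":0,"az":0,"claw":-1}
    - {"tx":0,"ty":0,"tz":20,"ax":0,"ay":0,"az":0,"claw":-1}
    - {"tx":20,"ty":-20,"tz":0,"ax":0,"ay":0,"az":0,"claw":-1}
    - {"tx":20,"ty":-20,"tz":0,"ax":0,"ay":0,"az":0,"claw":-1}
    - {"tx":20,"ty":-20,"tz":0,"ax":0,"ay":0,"az":0,"claw":-1}
    - {"tx":17,"ty":-20,"tz":0,"ax":0,"ay":0,"az":0,"claw":-1}
    - {"tx":0,"ty":0,"tz":0,"ax":0,"ay":0,"az":0,"claw":-1}
    - {"tx":0,"ty":0,"tz":-15,"ax":0,"ay":0,"az":0,"claw":-1}
    - {"tx":0,"ty":0,"tz":-10,"ax":0,"ay":0,"az":0,"claw":-1}
    - {"tx":0,"ty":0,"tz":0,"ax":0,"ay":0,"az":0,"claw":-1}

```text
time_s: 6.3
tcp_pos: [0.5616, 0.0575, 0.1082]
eef_rot: [180.0, -0.1, -160.8]
contact_force: [0.3, 0.2, -0.2]
gripper_width: 0.0002
```

```bash
python3 - <<'E'
from plant import r, optics
import cv2,numpy as np
a=[optics.capture(n)["image"] for n in("top","side")]
b=[cv2.resize(a[0][220:400,190:370],(400,400)),cv2.resize(a[1][180:300,170:290],(400,400))]
cv2.imwrite("pics/c4.png",np.hstack(b)); s=r.get_state();print(s["time_s"],s["tcp_pos"],s["contact_force"])
E
```

```text
6.4 [0.56264375 0.05782881 0.10963633] [ 0.75569226 -0.14588936  0.20896686]
```

View pics/c4.png

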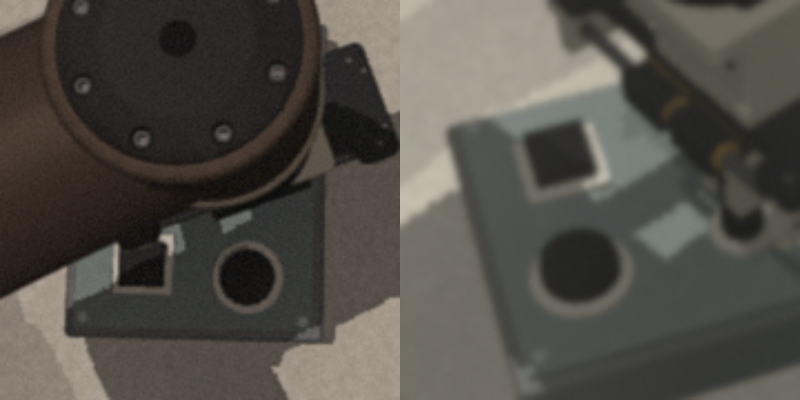

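The square cap is back up (565,155 in the side crop), and the fingers are just above the small round button (740,220). Now I'll press it.

step_arm:
  increments:
    - {"tx":0,"ty":0,"tz":-8,"ax":0,"ay":0,"az":0,"claw":-1}
    - {"tx":0,"ty":0,"tz":-6,"ax":0,"ay":0,"az":0,"claw":-1}
    - {"tx":0,"ty":0,"tz":-3,"ax":0,"ay":0,"az":0,"claw":-1}
    - {"tx":0,"ty":0,"tz":-2,"ax":0,"ay":0,"az":0,"claw":-1}
    - {"tx":0,"ty":0,"tz":-1,"ax":0,"ay":0,"az":0,"claw":-1}
    - {"tx":0,"ty":0,"tz":-1,"ax":0,"ay":0,"az":0,"claw":-1}
    - {"tx":0,"ty":0,"tz":-1,"ax":0,"ay":0,"az":0,"claw":-1}
    - {"tx":0,"ty":0,"tz":0,"ax":0,"ay":0,"az":0,"claw":-1}
    - {"tx":0,"ty":0,"tz":0,"ax":0,"ay":0,"az":0,"claw":-1}

```text
time_s: 7.3
tcp_pos: [0.5627, 0.0574, 0.0877]
eef_rot: [180.0, -0.0, -160.8]
contact_force: [-2.0, 0.1, 3.1]
gripper_width: 0.0001
```

step_arm:
  increments:
    - {"tx":0,"ty":0,"tz":-1,"ax":0,"ay":0,"az":0,"claw":-1}
    - {"tx":0,"ty":0,"tz":-1,"ax":0,"ay":0,"az":0,"claw":-1}
    - {"tx":0,"ty":0,"tz":-1,"ax":0,"ay":0,"az":0,"claw":-1}
    - {"tx":0,"ty":0,"tz":0,"ax":0,"ay":0,"az":0,"claw":-1}
    - {"tx":0,"ty":0,"tz":0,"ax":0,"ay":0,"az":0,"claw":-1}

```text
time_s: 7.8
tcp_pos: [0.5628, 0.0575, 0.0846]
eef_rot: [-180.0, -0.0, -160.8]
contact_force: [-2.7, -0.6, 5.7]
gripper_width: 0.0007
```

```bash
python3 - <<'E'
from plant import r, optics
import cv2
for i in range(5):
    im=optics.capture("side")["image"]; s=r.get_state();print(s["time_s"],s["tcp_pos"].round(4),s["contact_force"].round(2),s["moment"].round(2))
cv2.imwrite("pics/s5.png",cv2.resize(im[190:290,200:320],(600,500)))
E
```

```text
7.85 [0.5628 0.0575 0.0846] [-2.68 -0.33  5.31] [-0.13  1.08 -0.04]
7.9 [0.5627 0.0575 0.0846] [-3.4  -0.24  4.23] [-0.15  1.04 -0.04]
7.95 [0.5628 0.0575 0.0846] [-3.36 -0.86  5.19] [-0.14  1.09 -0.01]
8.0 [0.5627 0.0574 0.0846] [-2.35 -0.21  4.08] [-0.22  1.02  0.05]
8.05 [0.5628 0.0575 0.0846] [-2.72 -0.83  4.51] [-0.16  1.01  0.02]
```

View pics/s5.png

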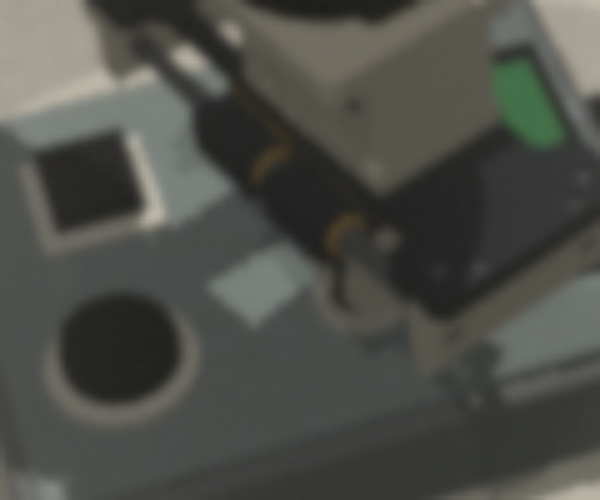

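The small round button responded the same way: about 4.7 N at the same depth. The square cap is up at (90,180) and the large round is up at (120,348). I'll withdraw straight up and then back along the approach path.

step_arm:
  increments:
    - {"tx":0,"ty":0,"tz":3,"ax":0,"ay":0,"az":0,"claw":-1}
    - {"tx":0,"ty":0,"tz":7,"ax":0,"ay":0,"az":0,"claw":-1}
    - {"tx":0,"ty":0,"tz":25,"ax":0,"ay":0,"az":0,"claw":-1}
    - {"tx":0,"ty":0,"tz":40,"ax":0,"ay":0,"az":0,"claw":-1}
    - {"tx":0,"ty":0,"tz":40,"ax":0,"ay":0,"az":0,"claw":-1}
    - {"tx":0,"ty":0,"tz":40,"ax":0,"ay":0,"az":0,"claw":-1}
    - {"tx":0,"ty":0,"tz":40,"ax":0,"ay":0,"az":0,"claw":-1}
    - {"tx":0,"ty":0,"tz":20,"ax":0,"ay":0,"az":0,"claw":-1}
    - {"tx":-10,"ty":-40,"tz":0,"ax":0,"ay":0,"az":0,"claw":-1}
    - {"tx":-10,"ty":-40,"tz":0,"ax":0,"ay":0,"az":0,"claw":-1}
    - {"tx":-10,"ty":-40,"tz":0,"ax":0,"ay":0,"az":0,"claw":-1}
    - {"tx":-10,"ty":-40,"tz":0,"ax":0,"ay":0,"az":0,"claw":-1}

```text
time_s: 9.25
tcp_pos: [0.5224, -0.1037, 0.3001]
eef_rot: [-180.0, 0.1, -160.8]
contact_force: [0.8, -0.4, -0.7]
gripper_width: 0.0004
```

step_arm:
  increments:
    - {"tx":-10,"ty":-40,"tz":0,"ax":0,"ay":0,"az":0,"claw":-1}
    - {"tx":-10,"ty":-40,"tz":0,"ax":0,"ay":0,"az":0,"claw":-1}
    - {"tx":-10,"ty":-40,"tz":0,"ax":0,"ay":0,"az":0,"claw":-1}
    - {"tx":-10,"ty":-40,"tz":0,"ax":0,"ay":0,"az":0,"claw":-1}
    - {"tx":-10,"ty":-40,"tz":0,"ax":0,"ay":0,"az":0,"claw":-1}
    - {"tx":-10,"ty":-40,"tz":0,"ax":0,"ay":0,"az":0,"claw":-1}
    - {"tx":-10,"ty":-30,"tz":0,"ax":0,"ay":0,"az":0,"claw":-1}
    - {"tx":-10,"ty":-20,"tz":0,"ax":0,"ay":0,"az":0,"claw":-1}
    - {"tx":0,"ty":0,"tz":0,"ax":0,"ay":0,"az":0,"claw":-1}
    - {"tx":0,"ty":0,"tz":0,"ax":0,"ay":0,"az":0,"claw":-1}
    - {"tx":0,"ty":0,"tz":0,"ax":0,"ay":0,"az":0,"claw":-1}

```text
time_s: 10.35
tcp_pos: [0.4431, -0.392, 0.2998]
eef_rot: [-180.0, 0.0, -160.8]
contact_force: [0.9, 0.5, 0.3]
gripper_width: -0.0
```

```bash
python3 - <<'E'
from plant import r, optics
import cv2,numpy as np
from h import *
o=np.load("top1.npz");os=np.load("side1.npz")
c=optics.capture("top");d=optics.capture("side")
for n,k,a,b in(("sq",(254,338,16),(218,227,13),0),("small",(302,292,11),(272,246,10),0),("large",(301,345,18),(223,261,17),0),("bar",(252,289,20),(260,213,15),0)):
    print(n,[np.round(cap(*x)[2],1) for x in((o,*k),(c,*k),(os,*a),(d,*a))])
def cen(i,lo,hi,x0,x1):
    m=cv2.inRange(cv2.cvtColor(i,cv2.COLOR_BGR2HSV)[100:400,x0:x1],lo,hi); M=cv2.moments(m,True); return np.round([M["m10"]/M["m00"]+x0,M["m01"]/M["m00"]+100,M["m00"]],1)
for n,lo,hi,x0,x1 in(("can",(50,120,30),(80,255,255),375,470),("spray",(18,150,30),(32,255,255),105,190),("bulb",(105,120,20),(125,255,255),220,280),("pot",(0,80,30),(12,255,255),295,350)):
    print(n,cen(o["image"],lo,hi,x0,x1),cen(c["image"],lo,hi,x0,x1))
s=r.get_state();print(s["time_s"],s["tcp_pos"],s["contact_force"])
cv2.imwrite("pics/c6.png",c["image"])
E
```

```text
sq [array([253.8, 338.4]), array([253.8, 338.4]), array([217.4, 225.9]), array([218., 227.])]
small [array([302. , 291.4]), array([302.2, 291.5]), array([272.1, 245.2]), array([272., 246.])]
large [array([301.1, 344.7]), array([301.3, 344.7]), array([223.2, 259.5]), array([223., 261.])]
bar [array([251.1, 289. ]), array([251.1, 289. ]), array([259.6, 211.9]), array([260., 213.])]
can [ 420.8  280.  3904. ] [ 420.7  280.2 3934. ]
spray [ 143.3  268.9 1732. ] [ 143.2  268.9 1715. ]
bulb [248.4 188.7 800. ] [248.3 188.7 805. ]
pot [321.7 189.8 303. ] [321.1 189.9 319. ]
10.45 [ 0.4432589  -0.39175727  0.29981863] [ 0.88394216  1.38222329 -0.81313006]
```

View pics/c6.png

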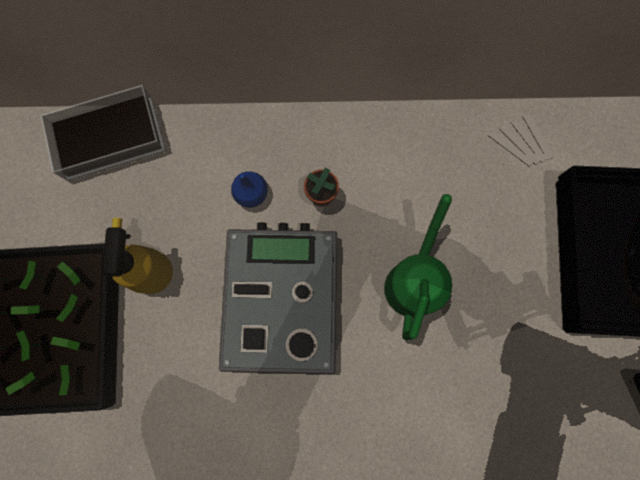

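The top view shows all four caps and the four bystanders exactly where they were, with the arm clear. I'll hand the job in.

```bash
python3 -c "
from plant import r
print(r.close_job())"
```

```text
the job is handed in; nothing more can be done
None
```

I pressed the square button first and then the small round button, each with the closed fingertips. The arm then withdrew and I handed the job in at about 10.5 s of the 40 s allowed. No verdict was reported.

- **Presses:** each button went down by an estimated 6.3 mm (a press counts from 4.5 mm) at about 4–6 N. The depth comes from the tool height and the given cap height; the button travel itself was not measured. The square button was seen back up before I pressed the second.
- **Final top view:** all four caps and the can, sprayer, bulb syringe and pot were within 0.6 px of where they started. The large round and bar buttons were not touched.
- **Checks that failed or disagreed:**
  - The last side-view cap check was invalid, because the cap detection returned only the window centres. I think the arm was in front of that camera, but I did not view the picture.
  - The two cameras disagreed by 4–6 mm in y on the button positions, so I aimed at the average.
  - I also saw side forces of up to about 3 N during the presses.

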